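# Take a bayonet lens off a clamped camera

## Robot

A 6-joint arm with a two-finger parallel gripper is mounted at the origin on the work surface. World frame = base frame: x ahead of the robot, y to its left, z up, the work surface at z = 0. Lengths are in mm, angles in rad, forces in N, time in s.
With the tool pointing down it reaches from about 350 to 775 mm from the base axis. Payload 7.3 kg.
Tool frame: the origin (TCP) lies at the very end of the fingers, on their centre line; the grasp point (between the pads) lies bot.grip_point_offset behind it (bot.grip_point_offset is the distance from the TCP to the grasp point, in mm); z points along the fingers, y is the line along which they close (so a half turn about z gives the same grasp; the last joint's range is limited). The gripper opens to 92 mm and grips with 3 to 60 N. Pads are 19 mm wide; open, the fingers measure 130 mm over their backs; the gripper's body (75 mm by 190 mm) begins 47 mm behind the grasp point.
Start: joints at [-1.489, 0.342, 1.524, -0, 1.275, -0.146], TCP at [118.585, -511.451, 226.741] pointing down, gripper open.
Joint ranges: [-2.53, 2.53], [-0.77, 2.02], [0.04, 2.7], [-1, 4.14], [0.28, 2.66], [-3.11, 3.11]. Speed limits (rad/s): [2.57, 2.57, 3.14, 3.14, 3.14, 3.14].

## Interface

Orientations are given as [roll, pitch, yaw] about the fixed x, y, z axes, in that order (R = Rz(yaw) Ry(pitch) Rx(roll)).
In Python, from plant import bot gives the robot as it stands. The module is installed in compiled form; this text tells all that it offers.
- The arm moves only by the tool carry_out, never from a script. Its argument "plan" is a list of rows, each an object of numbers: "tx", "ty", "tz": the shift along the world's x, y, z in mm; "rx", "ry", "rz": the turn, a rotation vector about the world's x, y, z in rad. A call has 1 to 12 rows; each row shifts and turns the commanded pose from where the row before left it; what a row does not reach is not made up. A row lasts 1/10 s, in which the tool goes at most 50 mm and 8.59 degrees, less where a joint would pass 70% of its speed; a pose out of reach is approached as far as the arm can. A call with a gripper value outside its range is refused whole. "gripper" is the closure, from 0 (fully open) to 1 (shut), set as the call begins (left out, the last holds). The fingers move at their own pace and stop on an object; the grip force is fixed at half the most. Time passes only in rows, so rows that do not move let the fingers close. It gives the time, the measured TCP pose, the force, the opening and the grip force at its end, in the units of the state.
- bot.get_obs(): the state, without advancing time (a new reading comes with each control period).
- bot.capture(name): name is "scene" or "top" or "wrist"; returns the picture (480x640x3 uint8, red, green, blue); there is no depth.
- bot.camera_model(name): a dict with "camera_matrix" (3x3 intrinsics, pixels), "R" (3x3) and "t" (3): a world point X has camera coordinates R X + t. Camera axes: x right, y down, z forward; pixel columns grow to the right and rows downward; lengths in mm; the calibration is good to about 2 mm. A picture is of the moment at which its call begins: read the wrist's pose just before it. camera_model takes no time and is no camera call; for the wrist camera it gives the pose at the moment of the call.
- bot.close_job(): hands the job in; it is judged then, once.
The state is a dict: "time": time; "joint_positions": joint angles; "dq": joint speeds; "tau": joint torques, N m; "tool_pos": TCP position; "tcp_rot": TCP orientation; "contact_force": force on the tool from outside, world axes, zero at the start; "moment": the same for the moment, N m; "grip_width": finger opening in mm; "finger_force": force on a finger pad.
Only numpy, scipy, OpenCV 4.12 (cv2) and the standard library are available. Lean on these libraries where they do the work, as an engineer would, in place of code of your own. Each camera call takes 0.05 s, during which the arm holds its last target. There are 200 camera calls.

## Task

Take the lens off the camera that is clamped face up on the bench: press the release button beside the lens fully in, twist the lens anticlockwise (seen from above) by up to a quarter turn until you feel that its lugs are free, and lift it straight off. Then stand the lens upright in the round tray, mount end down, and let go. Do not force the lens or the button, set the lens down without dropping it, and leave the other things where they are.

Things in the scene. Friction and masses are not known exactly. Their poses are not given: they have to be found in the camera images.
- mount: black camera lying on its back in a steel bench clamp, fixed to the bench. Camera 100 (x) by 148 (y) mm, clamp base 130 x 200 mm; its flat face with the lens points up, 62 mm above the bench. Origin: on the lens axis at bench height, z up. On the face a rubber hand grip, 9 mm high, lies at +y (48 to 70 mm from the axis), the release button at -y.
- mount_face (a point): centre of the lens mount on the camera's upward face, on the lens axis; axes as mount. Round it stands a steel ring 72 mm in outside diameter, 10 mm high, with two tabs inside (bayonet), hidden under the lens: their undersides are 6 mm, their tops 10 mm above the face.
- release_top (a point): centre of the top of the release button, a bare metal push button 18 mm in diameter that stands 14 mm above the camera's face, 57 mm from the lens axis on the mount's -y side; it moves straight down
- release (a joint): release button: 0 = out (locked), 0.006 m = fully in. It slides against 5 to 7 N and stays in where it is left. A 5 mm catch pin moves with it and blocks the twist by standing beside the lens's ear; it is clear of the ear once the button is more than 4 mm in.
- lens: black camera lens, 0.2 to 0.4 kg. Origin: centre of its underside (mount end), z up along its axis to the front glass 65 mm up. Round ribbed barrel 56 mm in diameter from 15 to 65 mm up; flange 72 mm in diameter from 11 to 15 mm up; below it a 49 mm spigot with two lugs. At the start the underside rests on the camera's face and lens +x lies 99 degrees clockwise, from above, of mount +x.
- lens_grip (a point): on the lens's axis, 43 mm above its underside: half way up the part of the barrel that is free to grip
- lens_ear (a point): outer end of the small ear, 6 mm wide, on the flange along lens +x, 42 mm from the axis. At the start it stands between a fixed post and the catch pin. With the button in, the lens twists freely anticlockwise from above; there is no end stop.
- lens_lug (a point): one of the two lugs, 18 mm wide, along lens +y and -y, out to 29.5 mm from the axis, 4.5 mm high from the underside. At one angle between 50 and 90 degrees of twist (differs each time, not measured) both stand in the gaps between the mount's tabs, within 3 degrees; only there does it lift out. Elsewhere it rises 1.5 mm, then catches under the tabs. Sideways play 1.5 mm.
- tray: round shallow steel tray with a rubber liner, fixed to the bench, 116 mm outside and 108 mm inside diameter, rim 12 mm high. Origin: centre of its underside.
- tray_floor (a point): centre of the tray's inner floor, 6 mm above the bench
- spool: bystander: bare metal wire spool, 52 mm diameter, 40 mm high, origin at the centre of its underside
- carton: bystander: small cardboard carton 70 x 50 x 40 mm, origin at the centre of its underside
- driver: bystander: screwdriver with a black handle, 160 mm long, lying along its x
There are look-alikes about, which are no part of the job. There is more than one size of the tray; the one meant has the size given above.

How it is judged (in metres and radians):
On the way, in this order (a step that is already met when the one before it is completed fails the run):
1. the release button is pressed in (value of joint release above 0.0045 m), for 0.2 s.
2. the lens is lifted clear of the mount, upright (z of lens in the frame of mount_face above 0.02 m and angle between lens's own z axis and vertical below 0.35 rad), for 0.1 s.
At the end, for the whole second after the job is handed in: the release button is in (over 4 mm) and the lens stands upright (within 0.08 rad) and at rest on the tray's floor (underside within 3 mm of it), inside the rim (its axis within 28 mm of the tray's centre), released (horizontal distance between lens and tray below 0.028 m and z of lens in the frame of tray_floor between -0.003 and 0.003 m and angle between lens's own z axis and vertical below 0.08 rad and linear speed of lens below 0.01 m/s and value of joint release above 0.004 m); the robot touches nothing.
It fails at once if the lens is forced against the mount (over 30 N between them) (contact force between lens and mount above 30 N).
It fails at once if the button or camera is forced (over 30 N from the fingers) (contact force between the fingers and mount above 30 N).
It fails at once if the lens is dropped or rammed into the tray (over 50 N) (contact force between lens and tray above 50 N).
It fails at once if the lens is tipped over (angle between lens's own z axis and vertical above 0.6 rad).
It fails at once if a bystander (spool, carton or screwdriver) is moved over 30 mm (distance of any of spool, carton, driver from where it was at the start of the episode above 0.03 m).
It also fails if it takes over 69 s, if anything falls off the work surface, if the arm or the gripper's body presses on something with over 40 N, if the wrist force passes 120 N, or if a joint passes its speed limit or range.

## Working session

There is one attempt and no reset: what is moved stays moved. The work goes in short steps, Python scripts to look and compute and a tool call to move; the robot and the scene stay as the last step left them, time stands still between calls to the robot, and variables do not carry over. Pictures are saved under pics/ and viewed, at most 10 in all, crops included, and the job is handed in when it is done.

Besides the shell and the picture viewer there is one more tool, called after "Call:" by a JSON object that holds its "api" and its "payload". carry_out: Moves the arm, as the interface text tells. Its arguments: {"type":"object","properties":{"plan":{"type":"array"},"gripper":{"type":"number"}},"required":["plan"]}

```bash
mkdir -p pics
cat > h.py <<'E'
import numpy as np, cv2
from plant import bot
def cast(name,u,v,z,cm=None):
    c=cm or bot.camera_model(name); K=np.array(c["camera_matrix"]);R=np.array(c["R"]);t=np.array(c["t"]).ravel()
    d=R.T@np.linalg.solve(K,[u,v,1.0]); o=-R.T@t
    return o+d*(z-o[2])/d[2]
def proj(name,X,cm=None):
    c=cm or bot.camera_model(name); p=np.array(c["camera_matrix"])@(np.array(c["R"])@np.array(X,float)+np.array(c["t"]).ravel()); return p[:2]/p[2]
def snap(name,f):
    im=bot.capture(name); cv2.imwrite("pics/"+f,im[:,:,::-1]); return im
E
python3 - <<'E'
from h import *
o=bot.get_obs();print(o["time"],o["tool_pos"],o["tcp_rot"],o["grip_width"],bot.grip_point_offset,o["contact_force"])
snap("top","top0.png");snap("scene","scene0.png")
for n in("top","scene","wrist"):
    c=bot.camera_model(n);print(n,np.round(c["camera_matrix"],1).tolist(),np.round(c["R"],3).tolist(),np.round(c["t"],1).tolist())
E
```

```text
0.0 [ 118.55868421 -510.99475363  226.03964543] [-3.14001574e+00 -2.41367693e-04  2.27786283e-01] 91.92472754424281 18.8 [-0.56706425  0.03386306 -0.6498476 ]
top [[565.1, 0.0, 322.7], [0.0, 565.1, 249.0], [0.0, 0.0, 1.0]] [[-0.017, -1.0, 0.001], [-0.979, 0.016, -0.201], [0.201, -0.004, -0.98]] [-99.5, 587.7, 1085.2]
scene [[583.1, 0.0, 323.9], [0.0, 583.1, 239.0], [0.0, 0.0, 1.0]] [[-0.28, 0.96, -0.007], [0.626, 0.177, -0.759], [-0.728, -0.217, -0.651]] [268.0, -279.5, 1691.6]
wrist [[358.3, 0.0, 316.0], [0.0, 358.3, 240.9], [0.0, 0.0, 1.0]] [[0.226, -0.974, -0.002], [-0.94, -0.218, 0.264], [-0.257, -0.058, -0.965]] [-523.8, -33.5, 388.4]
```

View pics/top0.png

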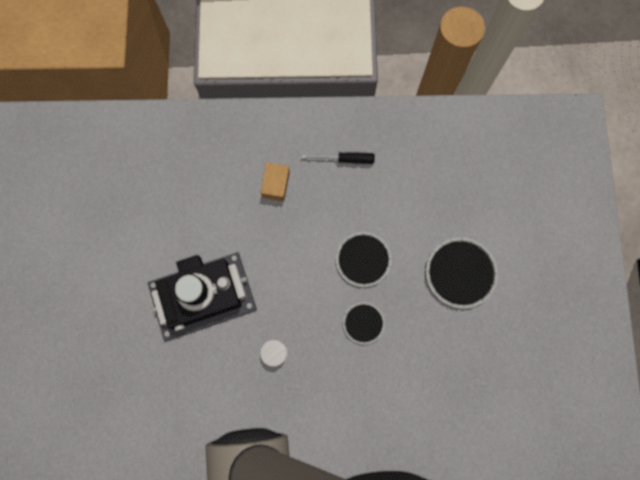

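View pics/scene0.png

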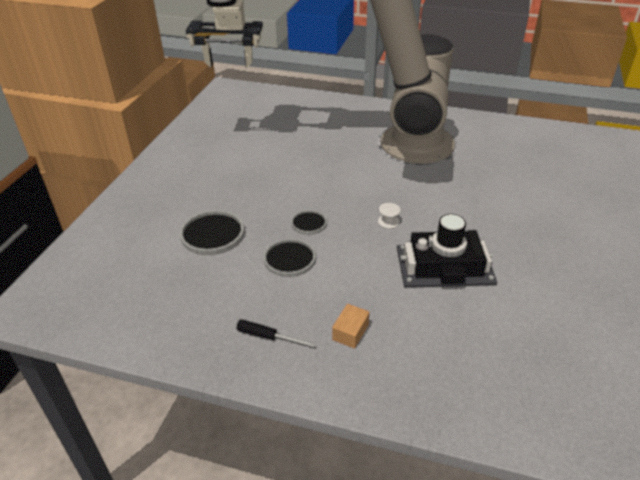

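The top view shows the camera with its lens at about (190,289) and the button at about (223,283). Three trays lie at (364,260), (364,323) and (462,272). The spool is at (273,354), the carton at (275,182) and the driver at (340,158). Next I measure these.

Run:
```python
from h import *
im=cv2.imread("pics/top0.png");g=cv2.cvtColor(im,cv2.COLOR_BGR2GRAY)
m=(g<60).astype(np.uint8)
cs,_=cv2.findContours(m,cv2.RETR_EXTERNAL,cv2.CHAIN_APPROX_NONE)
for c in cs:
    if cv2.contourArea(c)<500: continue
    (u,v),ax,a=cv2.fitEllipse(c)
    P=np.array([cast("top",*p[0],6)[:2] for p in c]); (cx,cy),r=cv2.minEnclosingCircle(P.astype(np.float32))
    print(round(u),round(v),"centre",cast("top",u,v,6).round(1),"dia",round(2*r,1))
print("lens top",cast("top",188,289,127),"button",cast("top",223,283,76),"spool",cast("top",273,352,40))
```

```text
246 436 centre [219.9  49.3   6. ] dia 137.4
363 323 centre [ 440. -191.    6.] dia 74.5
197 296 centre [502.1 154.2   6. ] dia 193.7
461 273 centre [ 541.7 -400.6    6. ] dia 133.6
363 259 centre [ 574.1 -194.9    6. ] dia 102.8
285 90 centre [964.2 -31.4   6. ] dia 401.8
lens top [499.75813385 145.18972062 127.        ] button [517.50118933  88.63372637  76.        ] spool [382.79473285  -7.03525383  40.        ]
```

Call:
{"api": "carry_out", "payload": {"plan": [{"tx": 36, "ty": 23, "tz": 1, "rz": 0.12}, {"tx": 36, "ty": 23, "tz": 1, "rz": 0.12}, {"tx": 36, "ty": 23, "tz": 1, "rz": 0.12}, {"tx": 36, "ty": 23, "tz": 1, "rz": 0.12}, {"tx": 36, "ty": 23, "tz": 1, "rz": 0.12}, {"tx": 36, "ty": 23, "tz": 1, "rz": 0.12}, {"tx": 36, "ty": 23, "tz": 1, "rz": 0.12}, {"tx": 36, "ty": 23, "tz": 1, "rz": 0.12}, {"tx": 36, "ty": 23, "tz": 1, "rz": 0.12}, {"tx": 36, "ty": 23, "tz": 1, "rz": 0.12}], "gripper": 1}}

```text
invalid input at $.plan[0]: expected keys tx, ty, tz, rx, ry, rz
```

Call:
{"api": "carry_out", "payload": {"plan": [{"tx": 4, "ty": 37, "rz": 0.044}, {"tx": 4, "ty": 37, "rz": 0.044}, {"tx": 4, "ty": 37, "rz": 0.044}, {"tx": 4, "ty": 37, "rz": 0.044}, {"tx": 4, "ty": 37, "rz": 0.044}, {"tx": 4, "ty": 37, "rz": 0.044}, {"tx": 4, "ty": 37, "rz": 0.044}, {"tx": 4, "ty": 37, "rz": 0.044}, {"tx": 4, "ty": 37, "rz": 0.044}, {"tx": 2, "ty": 37, "rz": 0.044}, {}, {}]}}

```text
invalid input at $.plan[0]: expected keys tx, ty, tz, rx, ry, rz
```

Run:
```python
from h import *
o=bot.get_obs();print(o["time"],o["tool_pos"],o["tcp_rot"],o["grip_width"],o["contact_force"],o["joint_positions"])
import pickle;pickle.dump(bot.camera_model("wrist"),open("w0.pkl","wb"))
snap("wrist","w0.png")
```

```text
0.1 [ 118.54858383 -511.07804085  226.11035657] [-3.14022670e+00 -1.96551174e-04  2.27798418e-01] 91.91979967669216 [-1.46258473 -0.06932907 -0.46554777] [-1.48900794e+00  3.42674851e-01  1.52490082e+00 -4.46919699e-06
  1.27539700e+00 -1.46008866e-01]
```

View pics/w0.png

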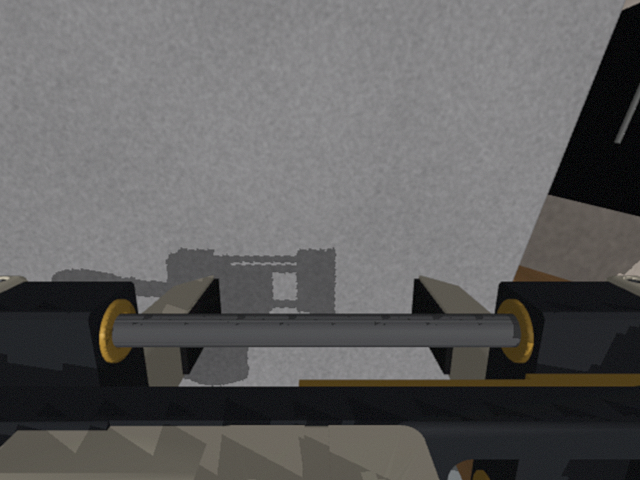

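The move was refused because every row needs all six keys. The wrist view showed only bare bench and the gripper's own fingers in the lower half.

Call:
{"api": "carry_out", "payload": {"plan": [{"tx": 37, "ty": 23, "tz": 1, "rx": 0, "ry": 0, "rz": 0.12}, {"tx": 37, "ty": 23, "tz": 1, "rx": 0, "ry": 0, "rz": 0.12}, {"tx": 37, "ty": 23, "tz": 1, "rx": 0, "ry": 0, "rz": 0.12}, {"tx": 37, "ty": 23, "tz": 1, "rx": 0, "ry": 0, "rz": 0.12}, {"tx": 37, "ty": 23, "tz": 1, "rx": 0, "ry": 0, "rz": 0.12}, {"tx": 37, "ty": 23, "tz": 1, "rx": 0, "ry": 0, "rz": 0.12}, {"tx": 37, "ty": 23, "tz": 1, "rx": 0, "ry": 0, "rz": 0.12}, {"tx": 37, "ty": 23, "tz": 1, "rx": 0, "ry": 0, "rz": 0.12}, {"tx": 37, "ty": 23, "tz": 1, "rx": 0, "ry": 0, "rz": 0.12}, {"tx": 37, "ty": 23, "tz": 1, "rx": 0, "ry": 0, "rz": 0.12}], "gripper": 1}}

```text
time: 1.15
tool_pos: [489.9, -280.1, 236.6]
tcp_rot: [-3.141, -0.0, 1.433]
contact_force: [0.1, -1.6, 0.1]
grip_width: 16.5
finger_force: 0.0
```

Call:
{"api": "carry_out", "payload": {"plan": [{"tx": 5, "ty": 35, "tz": 0, "rx": 0, "ry": 0, "rz": 0.05}, {"tx": 5, "ty": 35, "tz": 0, "rx": 0, "ry": 0, "rz": 0.05}, {"tx": 5, "ty": 35, "tz": 0, "rx": 0, "ry": 0, "rz": 0.05}, {"tx": 5, "ty": 35, "tz": 0, "rx": 0, "ry": 0, "rz": 0.05}, {"tx": 5, "ty": 35, "tz": 0, "rx": 0, "ry": 0, "rz": 0.05}, {"tx": 5, "ty": 35, "tz": 0, "rx": 0, "ry": 0, "rz": 0.05}, {"tx": 5, "ty": 35, "tz": 0, "rx": 0, "ry": 0, "rz": 0.05}, {"tx": 5, "ty": 35, "tz": 0, "rx": 0, "ry": 0, "rz": 0.05}, {"tx": 5, "ty": 30, "tz": 0, "rx": 0, "ry": 0, "rz": 0.04}, {"tx": 0, "ty": 0, "tz": 0, "rx": 0, "ry": 0, "rz": 0}, {"tx": 0, "ty": 0, "tz": 0, "rx": 0, "ry": 0, "rz": 0}]}}

```text
time: 2.25
tool_pos: [533.4, 28.8, 236.4]
tcp_rot: [-3.141, 0.0, 1.869]
contact_force: [0.3, -0.4, 0.5]
grip_width: 0.6
finger_force: 0.0
```

Run:
```python
from h import *
o=bot.get_obs();print(o["time"],o["tool_pos"],o["tcp_rot"],o["grip_width"],o["contact_force"],o["joint_positions"])
import pickle;pickle.dump(bot.camera_model("wrist"),open("w0.pkl","wb"))
snap("wrist","w1.png")
```

```text
2.25 [533.40286522  28.83260884 236.4282423 ] [-3.14089761e+00  1.55800575e-04  1.86889757e+00] 0.6156454947003477 [ 0.31361334 -0.40235022  0.4821306 ] [-8.92683863e-02  3.51810013e-01  1.48197904e+00 -4.21230167e-04
  1.30838830e+00 -3.87260186e-01]
```

View pics/w1.png

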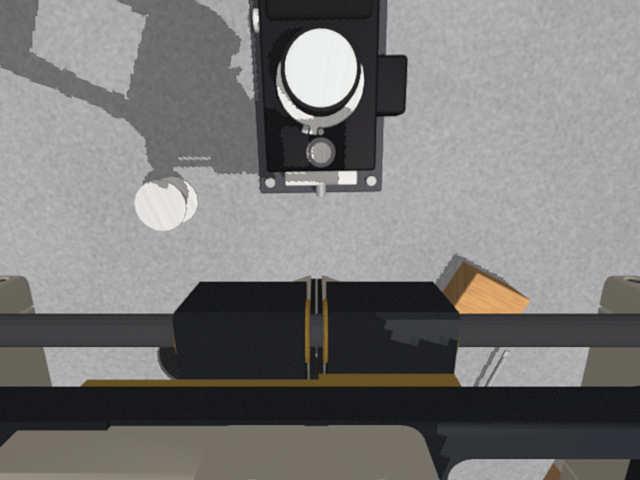

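The wrist view shows the lens front at about (320,68), the button at (320,152) and the pin and post at about (306–320,130). The camera's sides are vertical in the picture, so the yaw is close.

Run:
```python
from h import *
import pickle;cm=pickle.load(open("w0.pkl","rb"))
im=cv2.imread("pics/w1.png");g=cv2.cvtColor(im,cv2.COLOR_BGR2GRAY)
def blob(t,u,v):
    n,l,s,c=cv2.connectedComponentsWithStats((g>t).astype(np.uint8)); k=l[v,u]; 
    cs,_=cv2.findContours((l==k).astype(np.uint8),0,1); return cv2.minAreaRect(cs[0]),cv2.fitEllipse(cs[0]),s[k]
for t,u,v,z in((150,320,68,127),(70,320,152,76)):
    r,e,s=blob(t,u,v); print(e,s, cast("w",*e[0],z,cm).round(1))
L=cast("w",320,68,127,cm)
c2=im[20:200,220:420]; cv2.imwrite("pics/w1c.png",cv2.resize(c2,None,fx=3.3,fy=3.3,interpolation=cv2.INTER_CUBIC))
```

```text
((320.4164123535156, 67.39788055419922), (71.27213287353516, 77.67046356201172), 0.46513065695762634) [ 285   28   72   79 4454] [500. 145. 127.]
((320.1228332519531, 151.88294982910156), (28.27545738220215, 28.418100357055664), 69.64644622802734) [306 138  29  29 670] [517.2  90.8  76. ]
```

View pics/w1c.png

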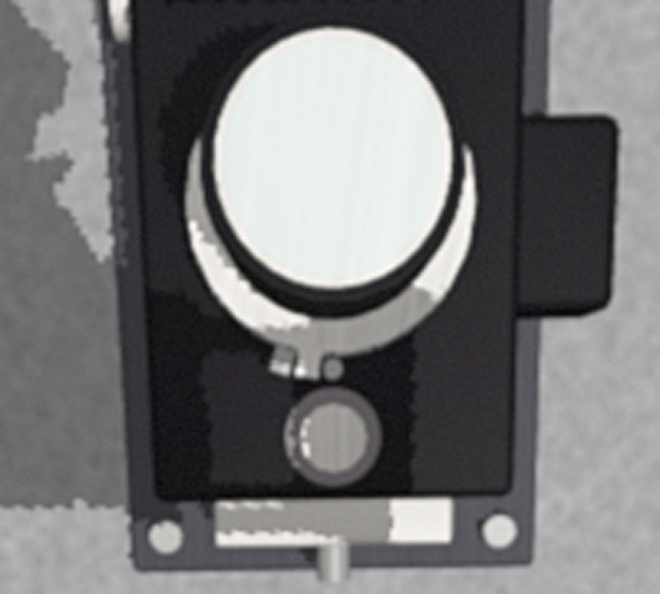

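Call:
{"api": "carry_out", "payload": {"plan": [{"tx": -8, "ty": 31, "tz": -30, "rx": 0, "ry": 0, "rz": 0}, {"tx": -8, "ty": 30.5, "tz": -30, "rx": 0, "ry": 0, "rz": 0}, {"tx": 0, "ty": 0, "tz": -40, "rx": 0, "ry": 0, "rz": 0}, {"tx": 0, "ty": 0, "tz": -35, "rx": 0, "ry": 0, "rz": 0}, {"tx": 0, "ty": 0, "tz": -15, "rx": 0, "ry": 0, "rz": 0}, {"tx": 0, "ty": 0, "tz": 0, "rx": 0, "ry": 0, "rz": 0}, {"tx": 0, "ty": 0, "tz": 0, "rx": 0, "ry": 0, "rz": 0}]}}

```text
time: 3.0
tool_pos: [518.0, 89.1, 87.2]
tcp_rot: [3.141, 0.0, 1.866]
contact_force: [0.3, -0.3, 0.8]
grip_width: -0.0
finger_force: 0.0
```

Call:
{"api": "carry_out", "payload": {"plan": [{"tx": -0.5, "ty": 1, "tz": -5, "rx": 0, "ry": 0, "rz": 0}, {"tx": 0, "ty": 0, "tz": -3, "rx": 0, "ry": 0, "rz": 0}, {"tx": 0, "ty": 0, "tz": -1, "rx": 0, "ry": 0, "rz": 0}, {"tx": 0, "ty": 0, "tz": -1, "rx": 0, "ry": 0, "rz": 0}, {"tx": 0, "ty": 0, "tz": -1, "rx": 0, "ry": 0, "rz": 0}, {"tx": 0, "ty": 0, "tz": -1, "rx": 0, "ry": 0, "rz": 0}, {"tx": 0, "ty": 0, "tz": 0, "rx": 0, "ry": 0, "rz": 0}]}}

```text
time: 3.7
tool_pos: [517.3, 91.1, 75.1]
tcp_rot: [3.141, 0.0, 1.868]
contact_force: [-1.4, 0.3, 3.5]
grip_width: 0.5
finger_force: 2.2
```

Call:
{"api": "carry_out", "payload": {"plan": [{"tx": 0, "ty": 0, "tz": -1, "rx": 0, "ry": 0, "rz": 0}, {"tx": 0, "ty": 0, "tz": -1, "rx": 0, "ry": 0, "rz": 0}, {"tx": 0, "ty": 0, "tz": -1, "rx": 0, "ry": 0, "rz": 0}, {"tx": 0, "ty": 0, "tz": 0, "rx": 0, "ry": 0, "rz": 0}]}}

```text
time: 4.1
tool_pos: [517.3, 91.1, 72.1]
tcp_rot: [3.141, 0.0, 1.868]
contact_force: [-1.1, -0.7, 4.5]
grip_width: 0.8
finger_force: 2.4
```

Call:
{"api": "carry_out", "payload": {"plan": [{"tx": 0, "ty": 0, "tz": -0.5, "rx": 0, "ry": 0, "rz": 0}, {"tx": 0, "ty": 0, "tz": -0.5, "rx": 0, "ry": 0, "rz": 0}, {"tx": 0, "ty": 0, "tz": 0, "rx": 0, "ry": 0, "rz": 0}]}}

```text
time: 4.4
tool_pos: [517.3, 91.1, 71.2]
tcp_rot: [3.141, 0.0, 1.868]
contact_force: [-0.8, 0.5, 6.6]
grip_width: 0.2
finger_force: 2.9
```

Call:
{"api": "carry_out", "payload": {"plan": [{"tx": 0, "ty": 0, "tz": -0.4, "rx": 0, "ry": 0, "rz": 0}, {"tx": 0, "ty": 0, "tz": -0.4, "rx": 0, "ry": 0, "rz": 0}, {"tx": 0, "ty": 0, "tz": 0, "rx": 0, "ry": 0, "rz": 0}]}}

```text
time: 4.7
tool_pos: [517.3, 91.1, 70.4]
tcp_rot: [3.141, 0.0, 1.868]
contact_force: [-0.8, -0.2, 5.6]
grip_width: 0.5
finger_force: 3.1
```

Call:
{"api": "carry_out", "payload": {"plan": [{"tx": 0, "ty": 0, "tz": -0.3, "rx": 0, "ry": 0, "rz": 0}, {"tx": 0, "ty": 0, "tz": 0, "rx": 0, "ry": 0, "rz": 0}]}}

```text
time: 4.9
tool_pos: [517.3, 91.1, 70.2]
tcp_rot: [3.141, 0.0, 1.868]
contact_force: [-2.0, -0.7, 6.3]
grip_width: 0.4
finger_force: 3.2
```

Call:
{"api": "carry_out", "payload": {"plan": [{"tx": 0, "ty": 0, "tz": -0.3, "rx": 0, "ry": 0, "rz": 0}, {"tx": 0, "ty": 0, "tz": 0, "rx": 0, "ry": 0, "rz": 0}]}}

```text
time: 5.1
tool_pos: [517.3, 91.1, 70.0]
tcp_rot: [3.141, 0.0, 1.868]
contact_force: [-2.6, 0.3, 8.5]
grip_width: 0.0
finger_force: 4.0
```

Call:
{"api": "carry_out", "payload": {"plan": [{"tx": 0, "ty": 0, "tz": -0.3, "rx": 0, "ry": 0, "rz": 0}, {"tx": 0, "ty": 0, "tz": 0, "rx": 0, "ry": 0, "rz": 0}]}}

```text
time: 5.3
tool_pos: [517.3, 91.1, 70.0]
tcp_rot: [3.141, 0.0, 1.868]
contact_force: [-2.6, -0.4, 10.4]
grip_width: 0.5
finger_force: 5.0
```

The stop is felt at 70.0 and the button is fully in. I go up and over the lens.

Call:
{"api": "carry_out", "payload": {"plan": [{"tx": 0, "ty": 0, "tz": 10, "rx": 0, "ry": 0, "rz": 0}, {"tx": 0, "ty": 0, "tz": 30, "rx": 0, "ry": 0, "rz": 0}, {"tx": 0, "ty": 0, "tz": 45, "rx": 0, "ry": 0, "rz": 0}, {"tx": -5, "ty": 16, "tz": 0, "rx": 0, "ry": 0, "rz": 0}, {"tx": -6, "ty": 19, "tz": 0, "rx": 0, "ry": 0, "rz": 0}, {"tx": -6.3, "ty": 19, "tz": 0, "rx": 0, "ry": 0, "rz": 0}, {"tx": 0, "ty": 0, "tz": 0, "rx": 0, "ry": 0, "rz": 0}, {"tx": 0, "ty": 0, "tz": 0, "rx": 0, "ry": 0, "rz": 0}, {"tx": 0, "ty": 0, "tz": 0, "rx": 0, "ry": 0, "rz": 0}, {"tx": 0, "ty": 0, "tz": 0, "rx": 0, "ry": 0, "rz": 0}], "gripper": 0}}

```text
time: 6.3
tool_pos: [500.1, 144.3, 154.0]
tcp_rot: [3.142, 0.0, 1.867]
contact_force: [-0.3, -0.5, 0.3]
grip_width: 76.2
finger_force: 0.0
```

Run:
```python
from h import *
o=bot.get_obs();print(o["time"],o["tool_pos"],o["tcp_rot"],o["grip_width"],o["contact_force"])
snap("wrist","w2.png")
```

```text
6.3 [500.07484213 144.33727917 153.9784808 ] [3.14155940e+00 1.50437835e-04 1.86686923e+00] 76.163899521964 [-0.25504762 -0.53811398  0.28829354]
```

View pics/w2.png

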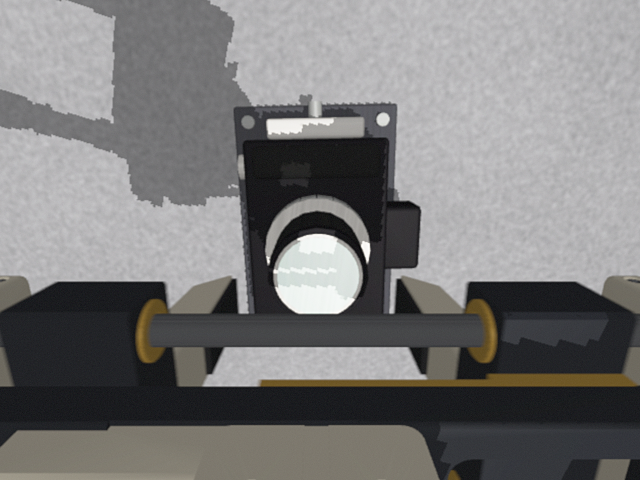

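The lens front, at about (318,275), sits centrally between the open fingers at columns 235 and 398. I descend next.

Call:
{"api": "carry_out", "payload": {"plan": [{"tx": 0, "ty": 0.7, "tz": -20, "rx": 0, "ry": 0, "rz": 0}, {"tx": 0, "ty": 0, "tz": -24, "rx": 0, "ry": 0, "rz": 0}, {"tx": 0, "ty": 0, "tz": -24, "rx": 0, "ry": 0, "rz": 0}, {"tx": 0, "ty": 0, "tz": 0, "rx": 0, "ry": 0, "rz": 0}, {"tx": 0, "ty": 0, "tz": 0, "rx": 0, "ry": 0, "rz": 0}]}}

```text
time: 6.85
tool_pos: [500.0, 145.5, 86.3]
tcp_rot: [-3.141, -0.0, 1.867]
contact_force: [0.2, -0.7, 0.2]
grip_width: 91.7
finger_force: 0.0
```

Call:
{"api": "carry_out", "payload": {"plan": [{"tx": 0, "ty": 0, "tz": 0, "rx": 0, "ry": 0, "rz": 0}, {"tx": 0, "ty": 0, "tz": 0, "rx": 0, "ry": 0, "rz": 0}, {"tx": 0, "ty": 0, "tz": 0, "rx": 0, "ry": 0, "rz": 0}, {"tx": 0, "ty": 0, "tz": 0, "rx": 0, "ry": 0, "rz": 0}, {"tx": 0, "ty": 0, "tz": 0, "rx": 0, "ry": 0, "rz": 0}], "gripper": 0.35}}

```text
time: 7.35
tool_pos: [499.9, 145.8, 86.3]
tcp_rot: [3.141, 0.0, 1.868]
contact_force: [-0.3, -0.3, 0.6]
grip_width: 60.6
finger_force: 0.0
```

Call:
{"api": "carry_out", "payload": {"plan": [{"tx": 0, "ty": 0, "tz": 0, "rx": 0, "ry": 0, "rz": 0}, {"tx": 0, "ty": 0, "tz": 0, "rx": 0, "ry": 0, "rz": 0}], "gripper": 0.365}}

```text
time: 7.55
tool_pos: [499.7, 145.7, 86.0]
tcp_rot: [-3.142, 0.0, 1.868]
contact_force: [-0.4, -0.7, -0.3]
grip_width: 58.6
finger_force: 0.0
```

Call:
{"api": "carry_out", "payload": {"plan": [{"tx": 0, "ty": 0, "tz": 0, "rx": 0, "ry": 0, "rz": 0}, {"tx": 0, "ty": 0, "tz": 0, "rx": 0, "ry": 0, "rz": 0}], "gripper": 0.38}}

```text
time: 7.75
tool_pos: [500.0, 145.8, 86.1]
tcp_rot: [3.141, 0.0, 1.868]
contact_force: [1.0, 1.2, -0.7]
grip_width: 57.1
finger_force: 0.6
```

Call:
{"api": "carry_out", "payload": {"plan": [{"tx": 0, "ty": 0, "tz": 0, "rx": 0, "ry": 0, "rz": 0}, {"tx": 0, "ty": 0, "tz": 0, "rx": 0, "ry": 0, "rz": 0}, {"tx": 0, "ty": 0, "tz": 0, "rx": 0, "ry": 0, "rz": 0}], "gripper": 0.5}}

```text
time: 8.05
tool_pos: [500.1, 145.8, 86.1]
tcp_rot: [3.141, 0.0, 1.868]
contact_force: [1.8, 1.4, -0.2]
grip_width: 55.7
finger_force: 30.0
```

Call:
{"api": "carry_out", "payload": {"plan": [{"tx": 0, "ty": 0, "tz": 0, "rx": 0, "ry": 0, "rz": 0.03}, {"tx": 0, "ty": 0, "tz": 0, "rx": 0, "ry": 0, "rz": 0.03}, {"tx": 0, "ty": 0, "tz": 0, "rx": 0, "ry": 0, "rz": 0.03}, {"tx": 0, "ty": 0, "tz": 0, "rx": 0, "ry": 0, "rz": 0}]}}

```text
time: 8.45
tool_pos: [499.2, 145.7, 86.1]
tcp_rot: [-3.141, -0.0, 1.958]
contact_force: [-1.1, 1.3, 2.4]
grip_width: 55.8
finger_force: 30.0
```

Run:
```python
from h import *
o=bot.get_obs();print(o["time"],o["tool_pos"],o["tcp_rot"],o["grip_width"],o["contact_force"],o["moment"])
```

```text
8.45 [499.21926253 145.74489648  86.0826155 ] [-3.14057698e+00 -3.21775878e-04  1.95819211e+00] 55.841072051301815 [-1.0910304   1.30394608  2.4449584 ] [0.03177353 0.0953161  0.02361098]
```

Call:
{"api": "carry_out", "payload": {"plan": [{"tx": 0, "ty": 0, "tz": 0, "rx": 0, "ry": 0, "rz": 0.1}, {"tx": 0, "ty": 0, "tz": 0, "rx": 0, "ry": 0, "rz": 0.1}, {"tx": 0, "ty": 0, "tz": 0, "rx": 0, "ry": 0, "rz": 0.1}, {"tx": 0, "ty": 0, "tz": 0, "rx": 0, "ry": 0, "rz": 0.1}, {"tx": 0, "ty": 0, "tz": 0, "rx": 0, "ry": 0, "rz": 0.1}, {"tx": 0, "ty": 0, "tz": 0, "rx": 0, "ry": 0, "rz": 0.1}, {"tx": 0, "ty": 0, "tz": 0, "rx": 0, "ry": 0, "rz": 0.1}, {"tx": 0, "ty": 0, "tz": 0, "rx": 0, "ry": 0, "rz": 0.05}, {"tx": 0, "ty": 0, "tz": 0, "rx": 0, "ry": 0, "rz": 0}, {"tx": 0, "ty": 0, "tz": 0, "rx": 0, "ry": 0, "rz": 0}]}}

```text
time: 9.45
tool_pos: [499.4, 145.5, 86.1]
tcp_rot: [-3.141, -0.001, 2.706]
contact_force: [-1.2, -1.2, 3.1]
grip_width: 56.1
finger_force: 30.0
```

Call:
{"api": "carry_out", "payload": {"plan": [{"tx": 0, "ty": 0, "tz": 0.5, "rx": 0, "ry": 0, "rz": 0}, {"tx": 0, "ty": 0, "tz": 0.5, "rx": 0, "ry": 0, "rz": 0}, {"tx": 0, "ty": 0, "tz": 0, "rx": 0, "ry": 0, "rz": 0}]}}

```text
time: 9.75
tool_pos: [499.5, 145.8, 86.6]
tcp_rot: [-3.141, -0.001, 2.707]
contact_force: [0.2, -0.6, -2.8]
grip_width: 55.2
finger_force: 30.0
```

Call:
{"api": "carry_out", "payload": {"plan": [{"tx": 0, "ty": 0, "tz": 0.5, "rx": 0, "ry": 0, "rz": 0}, {"tx": 0, "ty": 0, "tz": 0.3, "rx": 0, "ry": 0, "rz": 0}, {"tx": 0, "ty": 0, "tz": 0, "rx": 0, "ry": 0, "rz": 0}]}}

```text
time: 10.05
tool_pos: [499.7, 145.8, 87.7]
tcp_rot: [3.142, -0.0, 2.708]
contact_force: [0.7, 0.1, -5.3]
grip_width: 55.7
finger_force: 30.0
```

Call:
{"api": "carry_out", "payload": {"plan": [{"tx": 0, "ty": 0, "tz": 0.5, "rx": 0, "ry": 0, "rz": 0}, {"tx": 0, "ty": 0, "tz": 0, "rx": 0, "ry": 0, "rz": 0.035}, {"tx": 0, "ty": 0, "tz": 0, "rx": 0, "ry": 0, "rz": 0}]}}

```text
time: 10.35
tool_pos: [499.4, 145.7, 88.0]
tcp_rot: [-3.141, -0.001, 2.743]
contact_force: [-0.7, 1.0, -6.6]
grip_width: 55.3
finger_force: 30.0
```

Call:
{"api": "carry_out", "payload": {"plan": [{"tx": 0, "ty": 0, "tz": 0, "rx": 0, "ry": 0, "rz": 0.035}, {"tx": 0, "ty": 0, "tz": 0, "rx": 0, "ry": 0, "rz": 0}]}}

```text
time: 10.55
tool_pos: [499.4, 145.8, 88.2]
tcp_rot: [-3.141, -0.001, 2.777]
contact_force: [-0.5, 0.2, -5.4]
grip_width: 55.5
finger_force: 30.0
```

Call:
{"api": "carry_out", "payload": {"plan": [{"tx": 0, "ty": 0, "tz": 0, "rx": 0, "ry": 0, "rz": 0.035}, {"tx": 0, "ty": 0, "tz": 0, "rx": 0, "ry": 0, "rz": 0}]}}

```text
time: 10.75
tool_pos: [500.1, 145.7, 88.7]
tcp_rot: [3.141, 0.001, 2.812]
contact_force: [-0.2, -0.5, -3.0]
grip_width: 55.3
finger_force: 30.0
```

Force is back to the lens's weight at 54° of twist, so it may be free. I test with a small lift.

Call:
{"api": "carry_out", "payload": {"plan": [{"tx": 0, "ty": 0, "tz": 0.5, "rx": 0, "ry": 0, "rz": 0}, {"tx": 0, "ty": 0, "tz": 0.5, "rx": 0, "ry": 0, "rz": 0}, {"tx": 0, "ty": 0, "tz": 0, "rx": 0, "ry": 0, "rz": 0}]}}

```text
time: 11.05
tool_pos: [500.0, 145.7, 89.6]
tcp_rot: [3.141, 0.0, 2.812]
contact_force: [0.2, -0.8, -3.9]
grip_width: 55.3
finger_force: 30.0
```

Run:
```python
from h import *
o=bot.get_obs();print(o["time"],o["tool_pos"],o["tcp_rot"],o["grip_width"],o["contact_force"],o["moment"])
```

```text
11.05 [499.95650326 145.7460671   89.55023269] [3.14132123e+00 4.45114091e-04 2.81219729e+00] 55.25051746175415 [ 0.1828324  -0.84718768 -3.87449964] [ 0.08570322 -0.14068538 -0.00929015]
```

Free: it has risen 3.4 mm and carries only its own weight. I lift straight up, slowly at first.

Call:
{"api": "carry_out", "payload": {"plan": [{"tx": 0, "ty": 0, "tz": 0, "rx": 0, "ry": 0, "rz": 0.015}, {"tx": 0, "ty": 0, "tz": 1, "rx": 0, "ry": 0, "rz": 0}, {"tx": 0, "ty": 0, "tz": 1, "rx": 0, "ry": 0, "rz": 0}, {"tx": 0, "ty": 0, "tz": 1, "rx": 0, "ry": 0, "rz": 0}, {"tx": 0, "ty": 0, "tz": 0, "rx": 0, "ry": 0, "rz": 0}]}}

```text
time: 11.55
tool_pos: [499.9, 145.8, 92.5]
tcp_rot: [3.141, 0.0, 2.828]
contact_force: [0.4, -0.0, -4.0]
grip_width: 55.4
finger_force: 30.0
```

Call:
{"api": "carry_out", "payload": {"plan": [{"tx": 0, "ty": 0, "tz": 1, "rx": 0, "ry": 0, "rz": 0}, {"tx": 0, "ty": 0, "tz": 2, "rx": 0, "ry": 0, "rz": 0}, {"tx": 0, "ty": 0, "tz": 3, "rx": 0, "ry": 0, "rz": 0}, {"tx": 0, "ty": 0, "tz": 4, "rx": 0, "ry": 0, "rz": 0}, {"tx": 0, "ty": 0, "tz": 5, "rx": 0, "ry": 0, "rz": 0}, {"tx": 0, "ty": 0, "tz": 10, "rx": 0, "ry": 0, "rz": 0}, {"tx": 0, "ty": 0, "tz": 10, "rx": 0, "ry": 0, "rz": 0}, {"tx": 0, "ty": 0, "tz": 10, "rx": 0, "ry": 0, "rz": 0}, {"tx": 0, "ty": 0, "tz": 10, "rx": 0, "ry": 0, "rz": 0}, {"tx": 0, "ty": 0, "tz": 5, "rx": 0, "ry": 0, "rz": 0}, {"tx": 0, "ty": 0, "tz": 0, "rx": 0, "ry": 0, "rz": 0}]}}

```text
time: 12.65
tool_pos: [500.3, 145.8, 153.3]
tcp_rot: [3.141, 0.002, 2.828]
contact_force: [-0.0, -1.1, -3.9]
grip_width: 55.7
finger_force: 30.0
```

Call:
{"api": "carry_out", "payload": {"plan": [{"tx": 3, "ty": -14, "tz": 0, "rx": 0, "ry": 0, "rz": 0}, {"tx": 7, "ty": -32, "tz": 0, "rx": 0, "ry": 0, "rz": 0}, {"tx": 7, "ty": -32, "tz": 0, "rx": 0, "ry": 0, "rz": 0}, {"tx": 7, "ty": -32, "tz": 0, "rx": 0, "ry": 0, "rz": 0}, {"tx": 7, "ty": -32, "tz": 0, "rx": 0, "ry": 0, "rz": 0}, {"tx": 7, "ty": -32, "tz": 0, "rx": 0, "ry": 0, "rz": 0}, {"tx": 7, "ty": -32, "tz": 0, "rx": 0, "ry": 0, "rz": 0}, {"tx": 7, "ty": -32, "tz": 0, "rx": 0, "ry": 0, "rz": 0}, {"tx": 7, "ty": -32, "tz": 0, "rx": 0, "ry": 0, "rz": 0}, {"tx": 7, "ty": -32, "tz": 0, "rx": 0, "ry": 0, "rz": 0}, {"tx": 7, "ty": -30, "tz": 0, "rx": 0, "ry": 0, "rz": 0}, {"tx": 1, "ty": -9, "tz": 0, "rx": 0, "ry": 0, "rz": 0}]}}

```text
time: 13.85
tool_pos: [573.6, -199.2, 151.4]
tcp_rot: [-3.141, -0.0, 2.825]
contact_force: [-0.3, 0.2, -3.8]
grip_width: 55.7
finger_force: 30.0
```

Call:
{"api": "carry_out", "payload": {"plan": [{"tx": 0, "ty": 0, "tz": -30, "rx": 0, "ry": 0, "rz": 0}, {"tx": 0, "ty": 0, "tz": -30, "rx": 0, "ry": 0, "rz": 0}, {"tx": 0, "ty": 0, "tz": -30, "rx": 0, "ry": 0, "rz": 0}, {"tx": 0, "ty": 0, "tz": -18, "rx": 0, "ry": 0, "rz": 0}, {"tx": 0, "ty": 0, "tz": -8, "rx": 0, "ry": 0, "rz": 0}, {"tx": 0, "ty": 0, "tz": 0, "rx": 0, "ry": 0, "rz": 0}, {"tx": 0, "ty": 0, "tz": 0, "rx": 0, "ry": 0, "rz": 0}]}}

```text
time: 14.55
tool_pos: [574.2, -195.5, 37.1]
tcp_rot: [-3.141, 0.001, 2.828]
contact_force: [0.6, 0.1, -3.8]
grip_width: 55.8
finger_force: 30.0
```

Run:
```python
from h import *
o=bot.get_obs();print(o["time"],o["tool_pos"],o["tcp_rot"],o["contact_force"])
snap("scene","s2.png")
im=cv2.imread("pics/s2.png")[140:320,150:450]; cv2.imwrite("pics/s2c.png",cv2.resize(im,None,fx=2.6,fy=2.6))
```

```text
14.55 [ 574.2344885  -195.53246299   37.13548845] [-3.14149173e+00  1.18261346e-03  2.82789760e+00] [ 0.59160248  0.09487986 -3.83418893]
```

View pics/s2c.png

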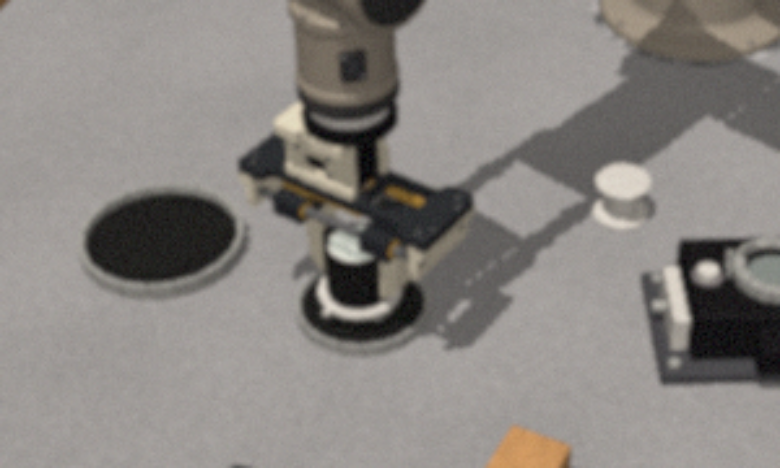

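The scene crop shows the lens upright over the middle of the medium tray (crop 360,300), and the camera's mount is empty with the button low. I lower gently until contact.

Call:
{"api": "carry_out", "payload": {"plan": [{"tx": 0, "ty": 0, "tz": -2, "rx": 0, "ry": 0, "rz": 0}, {"tx": 0, "ty": 0, "tz": -2, "rx": 0, "ry": 0, "rz": 0}, {"tx": 0, "ty": 0, "tz": -1.5, "rx": 0, "ry": 0, "rz": 0}, {"tx": 0, "ty": 0, "tz": -0.5, "rx": 0, "ry": 0, "rz": 0}, {"tx": 0, "ty": 0, "tz": 0, "rx": 0, "ry": 0, "rz": 0}]}}

```text
time: 15.1
tool_pos: [573.7, -195.2, 30.2]
tcp_rot: [3.141, -0.0, 2.828]
contact_force: [-0.0, -0.5, -2.8]
grip_width: 55.7
finger_force: 30.0
```

Call:
{"api": "carry_out", "payload": {"plan": [{"tx": 0, "ty": 0, "tz": -0.5, "rx": 0, "ry": 0, "rz": 0}, {"tx": 0, "ty": 0, "tz": 0, "rx": 0, "ry": 0, "rz": 0}]}}

```text
time: 15.3
tool_pos: [573.9, -195.2, 30.1]
tcp_rot: [3.142, 0.0, 2.828]
contact_force: [-1.2, 1.0, -1.3]
grip_width: 55.6
finger_force: 30.0
```

Call:
{"api": "carry_out", "payload": {"plan": [{"tx": 0, "ty": 0, "tz": -0.5, "rx": 0, "ry": 0, "rz": 0}, {"tx": 0, "ty": 0, "tz": 0, "rx": 0, "ry": 0, "rz": 0}]}}

```text
time: 15.5
tool_pos: [573.9, -195.2, 30.1]
tcp_rot: [3.142, 0.001, 2.828]
contact_force: [-2.9, 1.5, 5.4]
grip_width: 55.3
finger_force: 30.0
```

It is on the floor. I release and rise.

Call:
{"api": "carry_out", "payload": {"plan": [{"tx": 0, "ty": 0, "tz": 0, "rx": 0, "ry": 0, "rz": 0}, {"tx": 0, "ty": 0, "tz": 0, "rx": 0, "ry": 0, "rz": 0}, {"tx": 0, "ty": 0, "tz": 0, "rx": 0, "ry": 0, "rz": 0}], "gripper": 0.3}}

```text
time: 15.8
tool_pos: [574.0, -195.4, 29.3]
tcp_rot: [3.142, 0.001, 2.828]
contact_force: [0.3, -0.2, -1.2]
grip_width: 64.2
finger_force: 0.0
```

Call:
{"api": "carry_out", "payload": {"plan": [{"tx": 0, "ty": 0, "tz": 0, "rx": 0, "ry": 0, "rz": 0}, {"tx": 0, "ty": 0, "tz": 0, "rx": 0, "ry": 0, "rz": 0}, {"tx": 0, "ty": 0, "tz": 0, "rx": 0, "ry": 0, "rz": 0}, {"tx": 0, "ty": 0, "tz": 0, "rx": 0, "ry": 0, "rz": 0}, {"tx": 0, "ty": 0, "tz": 10, "rx": 0, "ry": 0, "rz": 0}, {"tx": 0, "ty": 0, "tz": 20, "rx": 0, "ry": 0, "rz": 0}, {"tx": 0, "ty": 0, "tz": 40, "rx": 0, "ry": 0, "rz": 0}, {"tx": 0, "ty": 0, "tz": 40, "rx": 0, "ry": 0, "rz": 0}, {"tx": 0, "ty": 0, "tz": 40, "rx": 0, "ry": 0, "rz": 0}, {"tx": 0, "ty": 0, "tz": 0, "rx": 0, "ry": 0, "rz": 0}, {"tx": 0, "ty": 0, "tz": 0, "rx": 0, "ry": 0, "rz": 0}], "gripper": 0}}

```text
time: 16.9
tool_pos: [574.1, -195.4, 181.0]
tcp_rot: [-3.141, 0.003, 2.828]
contact_force: [0.5, -0.8, -1.4]
grip_width: 91.8
finger_force: 0.0
```

Run:
```python
from h import *
o=bot.get_obs();print(o["time"],o["tool_pos"],o["grip_width"],o["contact_force"])
im=snap("scene","s3.png")[140:320,200:520,::-1]; cv2.imwrite("pics/s3c.png",cv2.resize(im,None,fx=2.4,fy=2.4))
```

```text
16.9 [ 574.14605421 -195.3860921   180.98773988] 91.77636518759684 [ 0.51746635 -0.76868477 -1.39340698]
```

View pics/s3c.png

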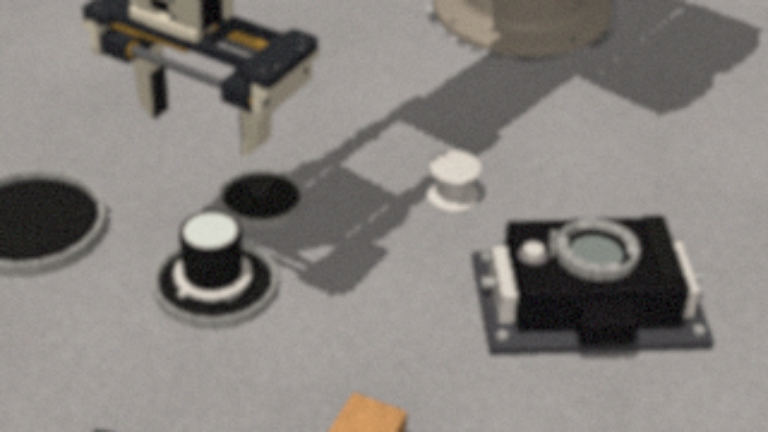

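The lens stands upright in the middle of the right tray (crop 212,265), the gripper is clear and the other things have not moved.

```bash
python3 -c "
from plant import bot
print(bot.close_job())"
```

```text
the job is handed in; nothing more can be done
None
```

The lens came free at about 54° of twist and now stands upright and released in the 116 mm tray with the button fully in; I handed the job in at about 17 s, and no verdict came back.

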